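Roll a pillar candle up the wick trimmer's gutter to its stop and shut the guard

ROBOT

A 7-joint arm with a two-finger parallel gripper is mounted at the origin on the work surface. World frame = base frame: x ahead of the robot, y to its left, z up, the work surface at z = 0. Lengths are in m, angles in degrees, forces in N, time in s.
With the tool pointing down it reaches from about 0.425 to 0.875 m from the base axis. Payload 4.7 kg.
Tool frame: the origin (TCP) lies midway between the tips of the shut fingers; the grasp point (between the pads) lies 19 mm behind it; z points along the fingers, y is the line along which they close (so a half turn about z gives the same grasp; the last joint's range is limited). The gripper opens to 87 mm and grips with 3 to 60 N. Pads are 19 mm wide; open, the fingers measure 117 mm over their backs; the gripper's body (75 mm by 190 mm) begins 51 mm behind the grasp point.
Start: joints at [-71.213, 18.392, -4.016, 83.108, 1.295, 78.541, -3.26], TCP at [0.201, 0.618, 0.223] pointing down, gripper open.
Joint ranges: [-163.93, 163.93], [-17.29, 119.83], [-79.2, 71.16], [3.27, 140.29], [-89.18, 269.18], [5.43, 117.66], [-154.24, 154.24]. Speed limits (degrees/s): [147.25, 147.25, 180, 180, 180, 180, 180].

INTERFACE

Orientations are given as [roll, pitch, yaw] about the fixed x, y, z axes, in that order (R = Rz(yaw) Ry(pitch) Rx(roll)).
In Python, from cell import env, viewer, boxes_of, masks_of gives the robot as it stands. The module is installed in compiled form; this text tells all that it offers.
- The arm moves only by the tool apply_moves, never from a script. Its argument "moves" is a list of rows, each a list of 7 numbers: the shift along the tool's x, y, z scaled (see below), then the turn, a rotation vector about the tool's x, y, z scaled (see below), then the opening, from 0 (shut) to 1 (fully open). A call has 1 to 20 rows; each row is the pose to reach, as a shift and turn from the pose commanded when the call began, along the tool's axes at that moment; what a row does not reach only later rows make up. The controller multiplies each number of a shift by 0.2 m and each number of a turn by 1.5 rad. A row lasts 1/10 s, in which the tool goes at most 50 mm and 8.59 degrees, less where a joint would pass 70% of its speed; a pose out of reach is approached as far as the arm can. A call with a number of a shift or a turn outside -1 to 1 is refused whole. A call with a gripper value outside its range is refused whole. The fingers move at their own pace and stop on an object; "grip_force" is the grip in N (left out, the last holds). Time passes only in rows, so rows that repeat a pose let the fingers close. It gives the time, the measured TCP pose, the force, the opening and the grip force at its end, in the units of the state.
- env.get_obs(): the state, without advancing time (a new reading comes with each control period).
- viewer.read_camera(name): name is "side" or "top" or "wrist"; returns the picture (400x640x3 uint8, red, green, blue); there is no depth.
- viewer.get_calibration(name): a dict with "fov_y" (degrees; the focal length in pixels is half the picture's height over the tangent of half this angle, whatever the lens; pixels are square), "cx", "cy" (the principal point, pixels), "position" and "orientation" of the camera in the world. Camera axes: x right, y up, looking along -z (the intrinsics and any distortion apply to the point x, -y, -z); pixel columns grow to the right and rows downward; lengths in m; the calibration is good to about 2 mm. A picture is of the moment at which its call begins: read the wrist's pose just before it. get_calibration takes no time and is no camera call; for the wrist camera it gives the pose at the moment of the call.
- env.sign_off(): hands the job in; it is judged then, once.
Trained networks look in the newest picture that a camera, given by its name, has taken for a name from the list of things; names that differ only in an ending like _2 or _b are one class to them, and where a whole thing is asked for, a point or a joint stands for the part that bears it (a point fixed in the world has none). Each returns a list of dicts, best first, with "conf" (0 to 1); they miss things now and then, are a little off and sometimes report something else, mostly with a low value. They report only what shows in the picture. A call takes as long as a camera call. They do not tell look-alikes from the thing itself.
- boxes_of(camera, target): "location" ([column, row] in pixels, amid what is visible of it).
- masks_of(camera, target): "pixels" (400x640 bool, what is visible of it) and "location" ([column, row] in pixels, amid what is visible of it).
The state is a dict: "time_s": time; "qpos": joint angles; "joint_velocities": joint speeds; "effort": joint torques, N m; "tool_pos": TCP position; "tool_rot": TCP orientation; "force": force on the tool from outside, world axes, zero at the start; "wrist_torque": the same for the moment, N m; "grip_width": finger opening in m; "grasp_force": force on a finger pad.
Only numpy, scipy, OpenCV 4.12 (cv2) and the standard library are available. Lean on these libraries where they do the work, as an engineer would, in place of code of your own. Each camera call takes 0.05 s, during which the arm holds its last target. There are 200 camera calls.

TASK

Load the wick trimmer without picking anything up: with the fingertips, gently roll the pillar candle lying at the foot of the sloped gutter up the gutter to the end stop, so that the red spring catch pops up behind it and it cannot roll back. Then swing the orange guard fully shut with a push of the fingers, and leave the other things on the bench where they are. The wax is soft: don't grip the candle, lift it or press hard on it.

Things in the scene. Friction and masses are not known exactly. Their poses are not given: they have to be found in the camera images.
- trimmer: Bench wick trimmer, fixed; origin at the middle of its base on the bench, z up. Its x axis points uphill along the gutter, y across it towards the trimming head. The gutter, an aluminium channel 116 mm wide inside with side rails 20 mm high and 4 mm thick, rises at 0.14 rad (8 degrees) towards +x; its floor is 75 mm above the bench at x = 0. All but the open guard lies within x -175 to 180, y -70 to 155 mm
- gutter_foot (a point): Middle of the gutter floor's open lower end, on the trimmer (x = -173 mm, y = 0, 51 mm above the bench). 17 to 29 mm uphill of it two rubber blocks 18 mm high stand on the floor, one at each side, 76 mm apart; the candle waits against them, and the gutter is open between them
- head_top (a point): Middle of the top of the grey trimming head beside the gutter's upper end, on the trimmer (x = 108 mm, y = 106 mm, 145 mm above the bench). The head is 95 mm long along x and 80 mm wide along y and stands on the bench; open-topped, with two small steel discs inside
- candle_centre (a point): Centre of the ivory candle, 70 mm in diameter, 110 mm long, about 0.4 kg, lying across the gutter (axis along the trimmer's y), a stub of wick towards the head. Its wax is smooth and slippery and it rolls freely; at the start it rests on the gutter floor against the two rubber blocks at the foot, its centre 35 mm above the floor. Its own axes turn as it rolls
- seat (a point): Where the candle's centre is when the candle lies on the gutter floor against the end stop, on the trimmer (x = 109 mm, y = 0, 126 mm above the bench). The end stop is a rubber-faced plate square to the floor, 52 mm high, 35 mm uphill of this point
- catch (a joint): Red spring catch, a wedge 28 mm wide in a slot in the middle of the gutter floor. Angle in rad: 0 = up, nose 10 mm above the floor; about 0.39 = flush. A candle rolled uphill presses it down with its weight; it springs up behind the candle once the candle's centre is within about 5 mm of the seat, and the candle then rests between catch and stop
- catch_nose (a point): Uphill top edge of the red catch's nose, in the middle of its width; moves down as the catch is pressed
- guard (a joint): Orange guard plate (99 mm long from its hinge, 82 mm wide, 4 mm thick, black strip along its free end) over the trimming head. Angle in rad: 0 = shut, lying flat on the head; 1.57 = upright; at the start it stands open at 1.65 to 1.95, leaning back uphill. It is stiff enough to stay wherever it is left; about 1 to 2 N near its free end moves it
- guard_edge (a point): Middle of the guard's free edge, on the face that is on top when shut (the uphill face while it stands open)
- guard_hinge (a point): Middle of the guard's hinge line, which runs across the gutter (along the trimmer's y), at the uphill end of the trimming head (x = 156 mm, y = 106 mm, 146 mm above the bench)
- pillar_centre (a point): Bystander: finished ivory pillar candle standing on the bench, 60 mm in diameter and 90 mm high; point half-way up
- jar_centre (a point): Bystander: amber glass jar with a black lid, 70 mm in diameter, 84 mm high; point half-way up
- tin_centre (a point): Bystander: round steel tin with a blue lid, 74 mm in diameter, 50 mm high; point half-way up
- snips_centre (a point): Bystander: wick snips with black handles lying on the bench, 150 mm long, 62 mm wide over the handles, 14 mm high; point at the pivot
Not all that is in view belongs to the job. What is shaped like the part that bears candle_centre but yellow is not meant.

How it is judged (in metres and radians):
On the way, in this order (a step that is already met when the one before it is completed fails the run):
1. the candle lies at the end stop with the red catch up behind it, the fingers off it and the guard still open (distance between candle_centre and seat below 0.012 m and x of candle_centre in the frame of trimmer above 0.09899 m and value of joint catch below 0.1 rad and linear speed of candle below 0.02 m/s and contact force between the fingers and candle below 0.05 N and value of joint guard above 0.8 rad), for 0.2 s.
2. the guard is pushed fully shut with the candle still home (value of joint guard below 0.06 rad and distance between candle_centre and seat below 0.012 m and x of candle_centre in the frame of trimmer above 0.09899 m and value of joint catch below 0.1 rad and linear speed of candle below 0.02 m/s), for 0.2 s.
At the end, for the whole second after the job is handed in: the candle rests in the gutter within 12 mm of its place against the end stop (and no more than 10 mm downhill of it), still, with the red catch up behind it (angle under 0.10 rad), and the orange guard is shut (under 0.06 rad) (all of step 2 and angular speed of candle below 0.3 rad/s); the robot touches nothing.
It fails at once if the candle is lifted off the gutter floor (15 to 25 mm) (z of candle_centre in the frame of trimmer above 0.14071 m or (x of candle_centre in the frame of trimmer below -0.07 m and z of candle_centre in the frame of trimmer above 0.11549 m) or (x of candle_centre in the frame of trimmer below -0.01 m and z of candle_centre in the frame of trimmer above 0.123944 m) or (x of candle_centre in the frame of trimmer below 0.05 m and z of candle_centre in the frame of trimmer above 0.132398 m)).
It fails at once if the soft wax is gripped or pressed with more than 30 N (contact force between the fingers and candle above 30 N).
It fails at once if another thing on the bench is moved more than 20 mm (distance of any of pillar_centre, jar_centre, tin_centre, snips_centre from where it was at the start of the episode above 0.02 m).
It also fails if it takes over 56 s, if anything falls off the work surface, if the arm or the gripper's body presses on something with over 40 N, if the wrist force passes 120 N, or if a joint passes its speed limit or range.

## Working session

There is one attempt and no reset: what is moved stays moved. The work goes in short steps, Python scripts to look and compute and a tool call to move; the robot and the scene stay as the last step left them, time stands still between calls to the robot, and variables do not carry over. Pictures are saved under pics/ and viewed, at most 10 in all, crops included, and the job is handed in when it is done.

Besides the shell and the picture viewer there is one more tool, called after "Call:" as name(argument=value, ...), one argument or row to a line, values as JSON. apply_moves: Moves the arm, as the interface text tells. Shifts and turns lie within -1 to 1; 1 stands for 0.2 m of shift or 1.5 rad of turn. Its arguments: {"type":"object","properties":{"moves":{"type":"array","items":{"type":"array","items":{"type":"number","minimum":-1,"maximum":1}}},"grip_force":{"type":"number"}},"required":["moves"]}

```bash
mkdir -p pics
cat > h.py <<'E'
import numpy as np,cv2
from scipy.spatial.transform import Rotation as R
from cell import env,viewer,boxes_of,masks_of
def save(cam,fn,crop=None,s=1):
    im=viewer.read_camera(cam)
    if crop: im=im[crop[1]:crop[3],crop[0]:crop[2]]
    im=cv2.resize(im,None,fx=s,fy=s)
    cv2.imwrite('pics/'+fn,im[:,:,::-1])
E
python3 - <<'E'
from h import *
for c in('top','side'):
    save(c,c+'0.png'); print(c,viewer.get_calibration(c))
    for n in ['trimmer','candle_centre','catch','guard','pillar_centre','jar_centre','tin_centre','snips_centre']:
        print(n,[(round(d['conf'],2),np.round(d['location']).tolist()) for d in boxes_of(c,n)][:4])
print(env.get_obs())
E
```

```text
top {'fov_y': 52.008177206723765, 'cx': 308.0620428856605, 'cy': 198.01396476803342, 'position': array([ 0.43573647, -0.07144008,  0.91482584]), 'orientation': array([ 1.24915562e+01, -5.51753460e-02, -8.91380784e+01])}
trimmer [(0.57, [271.0, 232.0])]
candle_centre [(0.95, [444.0, 154.0]), (0.9, [443.0, 232.0]), (0.8, [354.0, 195.0]), (0.59, [326.0, 144.0])]
catch [(0.73, [271.0, 219.0])]
guard [(0.96, [219.0, 286.0]), (0.33, [269.0, 232.0])]
pillar_centre [(0.68, [246.0, 165.0])]
jar_centre [(0.85, [288.0, 146.0]), (0.19, [270.0, 230.0])]
tin_centre [(0.95, [324.0, 144.0])]
snips_centre [(0.87, [370.0, 275.0])]
side {'fov_y': 55.689270183094955, 'cx': 316.5140896459516, 'cy': 195.19662762906918, 'position': array([0.29995456, 0.51194718, 0.4821851 ]), 'orientation': array([ 6.13691062e+01, -2.91429952e-02, -1.51621084e+02])}
trimmer [(0.92, [340.0, 252.0]), (0.53, [405.0, 238.0])]
candle_centre [(0.78, [386.0, 183.0]), (0.73, [329.0, 183.0]), (0.72, [329.0, 164.0])]
catch [(0.64, [336.0, 254.0])]
guard [(0.83, [374.0, 225.0])]
pillar_centre [(0.91, [241.0, 252.0])]
jar_centre [(0.94, [257.0, 214.0])]
tin_centre [(0.76, [277.0, 206.0])]
snips_centre [(0.89, [408.0, 237.0]), (0.6, [273.0, 206.0])]
{'time_s': 0.9, 'qpos': array([-71.21262394,  18.39120907,  -4.01640647,  83.10779133,
         1.29651408,  78.54108043,  -3.25891525]), 'joint_velocities': array([-0.01000891, -0.0082581 ,  0.02849472, -0.0760704 ,  0.02139528,
       -0.07895954,  0.01471492]), 'effort': array([ 7.55899891e-04, -4.91102886e+01, -4.02777074e-01, -3.12772501e+01,
       -6.37486624e-02,  3.37424758e-02,  4.14639783e-05]), 'tool_pos': array([0.20067951, 0.61826499, 0.22259258]), 'tool_rot': array([1.79994862e+02, 4.14796114e-03, 1.62023101e+02]), 'force': array([-0.62183733,  0.20375438,  0.59180963]), 'wrist_torque': array([ 0.04162659,  0.03645813, -0.03950069]), 'grasp_force': 0.0, 'grip_width': 0.0870745424368138}
```

View pics/top0.png

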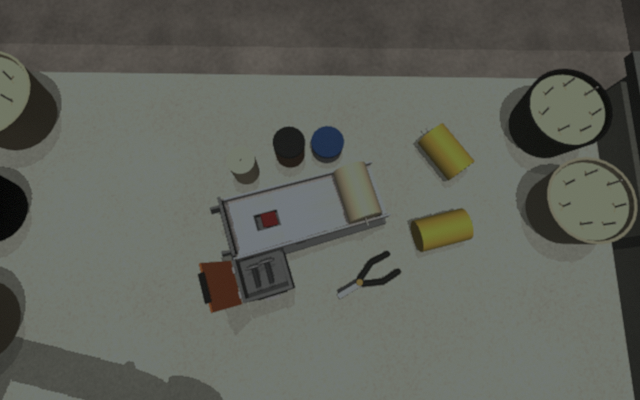

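View pics/side0.png

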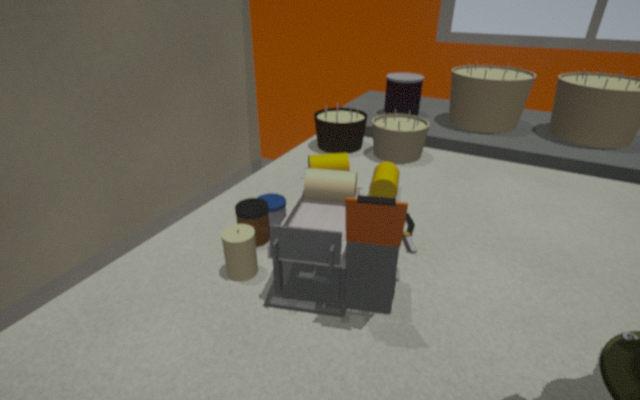

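Top view: ivory candle lying in the gutter at (357,192). Things it could be confused with are the yellow cylinders at (444,152) and (443,230), and the standing ivory pillar at (244,167), which is a bystander. I choose (357,192) and check it with a close crop.

Run:
```python
from h import *
save('top','top1.png',(190,130,400,320),3.8)
```

```text
(no output)
```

View pics/top1.png

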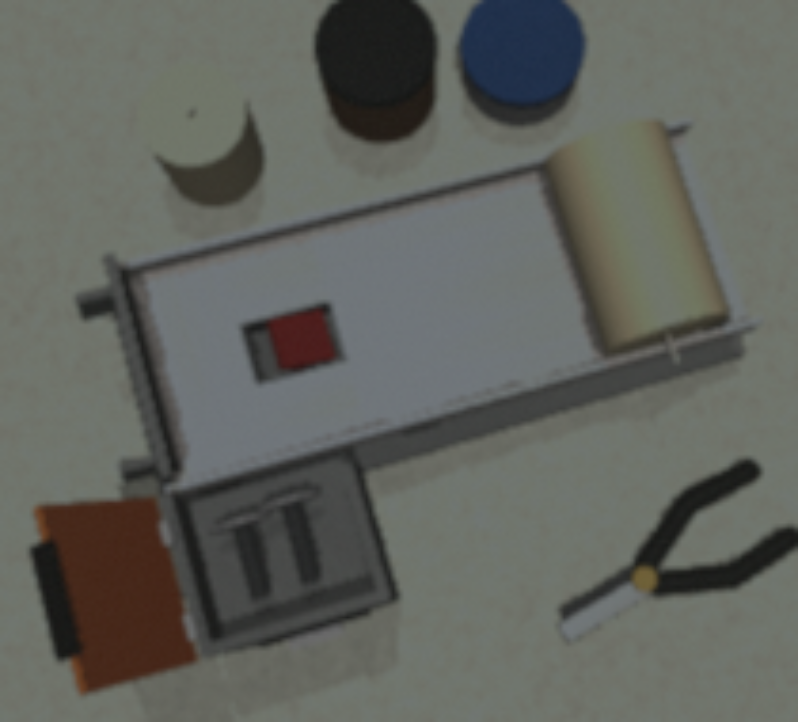

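The crop shows the ivory candle with its wick stub at crop (672,345), towards the grey head, so it is the right one. Next I fit the trimmer pose.

```bash
cat >> h.py <<'E'
def proj(P,c):
    f=200/np.tan(np.radians(c['fov_y'])/2)
    p=R.from_euler('xyz',c['orientation'],degrees=True).inv().apply(np.atleast_2d(P)-c['position'])
    return np.c_[c['cx']+f*p[:,0]/-p[:,2], c['cy']-f*p[:,1]/-p[:,2]]
def T(p,L):
    L=np.atleast_2d(L); a=p[2]
    return np.c_[p[0]+L[:,0]*np.cos(a)-L[:,1]*np.sin(a),p[1]+L[:,0]*np.sin(a)+L[:,1]*np.cos(a),L[:,2]]
E
python3 - <<'E'
from h import *
from scipy.optimize import least_squares
c=viewer.get_calibration('top')
L=np.array([[-176,-60,71],[-176,60,71],[60.5,66,145],[60.5,146,145],[155.5,146,145],[155.5,66,145]])/1e3
px=np.array([[690,127],[752,323],[355,453],[397,598],[205,650],[170,490]])/3.8+[190,130]
s=least_squares(lambda p:(proj(T(p,L),c)-px).ravel(),[.45,0,1.4],loss='soft_l1')
p=s.x;print(p,np.degrees(p[2]));print(np.round(s.fun.reshape(-1,2),1))
th=.14
xs=-.173+.029*np.cos(th)
# candle against blocks: block top uphill corner 18mm high, candle r35
d=.029+np.sqrt(35**2-17**2)/1e3 
cx,cz=-.173+d*np.cos(th)-.035*np.sin(th), .051+d*np.sin(th)+.035*np.cos(th)
print('candle local',cx,cz)
Q=np.array([[cx,0,cz],[.109,0,.126],[.108,.106,.145],[.156,.106,.146],[-.173,0,.051]])
print(T(p,Q)); print((proj(T(p,Q),c)-[190,130])*3.8)
sc=viewer.get_calibration('side');print('side',proj(T(p,Q),sc))
def ground(u,v,z,c):
    f=200/np.tan(np.radians(c['fov_y'])/2)
    d=R.from_euler('xyz',c['orientation'],degrees=True).apply([(u-c['cx'])/f,-(v-c['cy'])/f,-1]);return c['position']+d*(z-c['position'][2])/d[2]
for n,x,y,z in [('pillar',192,112,.09),('jar',377,47,.084),('tin',522,47,.05),('snips',645,578,.014)]: print(n,ground(x/3.8+190,y/3.8+130,z,c))
# guard angle: edge
for g in np.arange(1.6,2,.05):
    e=np.array([.156-.099*np.cos(g),.106,.146+.099*np.sin(g)]);print(round(g,2),((proj(T(p,e),c)-[190,130])*3.8).round(),proj(T(p,e),sc).round(),T(p,e))
w=viewer.get_calibration('wrist');print(w)
E
```

```text
[ 0.59509005 -0.06172993  1.86838105] 107.05034862579119
[[ 3.5 -1.4]
 [ 5.2 -0.1]
 [-0.8 -3.7]
 [-0.3  0.1]
 [ 0.   1.3]
 [-1.4  0.9]]
candle local -0.11887296099822205 0.09397350857947602
[[ 0.62994502 -0.17537812  0.09397351]
 [ 0.56312995  0.04247924  0.126     ]
 [ 0.46208213  0.01044273  0.145     ]
 [ 0.44800795  0.05633301  0.146     ]
 [ 0.64581572 -0.22712614  0.051     ]]
[[644.59719959 239.06291263]
 [228.50422185 345.45053136]
 [279.53477228 545.51301163]
 [183.35753279 573.54870739]
 [725.69098327 230.5336171 ]]
side [[332.53449456 184.49195477]
 [311.45563806 227.4481253 ]
 [375.19441352 224.45973609]
 [373.25012021 240.86350865]
 [335.72568027 190.32228058]]
pillar [0.699341   0.07384897 0.09      ]
jar [ 0.74111999 -0.02730188  0.084     ]
tin [ 0.75492599 -0.11048333  0.05      ]
snips [ 0.45158264 -0.18333378  0.014     ]
1.6 [[138. 571.]] [[378. 184.]] [[0.44716035 0.05909671 0.24495779]]
1.65 [[127. 574.]] [[378. 185.]] [[0.44571123 0.0638217  0.24468964]]
1.7 [[116. 578.]] [[378. 187.]] [[0.44426786 0.06852797 0.24417482]]
1.75 [[105. 581.]] [[378. 189.]] [[0.44283383 0.07320377 0.24341461]]
1.8 [[ 94. 584.]] [[377. 192.]] [[0.44141274 0.07783739 0.24241092]]
1.85 [[ 84. 588.]] [[377. 194.]] [[0.44000813 0.08241727 0.24116625]]
1.9 [[ 73. 591.]] [[377. 197.]] [[0.43862351 0.08693195 0.23968371]]
1.95 [[ 64. 594.]] [[376. 200.]] [[0.43726235 0.09137014 0.23796701]]
{'fov_y': 66.77194999835346, 'cx': 321.0425242233831, 'cy': 198.11920617970762, 'position': array([0.12341336, 0.6429808 , 0.38485018]), 'orientation': array([-1.70280641e+01,  5.28492512e-02,  7.19934620e+01])}
```

Call:
apply_moves(
  moves=[
    [0, 0, -0.2, 0, 0, 0, 0.57],
    [0, 0, -0.4, 0, 0, 0, 0.57],
    [-0.2, -0.2, -0.4, 0, 0, 0, 0.57],
    [-0.36, -0.36, -0.4, 0, 0, 0, 0.57],
    [-0.53, -0.52, -0.4, 0, 0, 0, 0.57],
    [-0.7, -0.69, -0.4, 0, 0, 0, 0.57],
    [-0.86, -0.85, -0.4, 0, 0, 0, 0.57],
    [-0.86, -0.85, -0.4, 0, 0, 0, 0.57],
  ],
)

```text
time_s: 1.75
tool_pos: [0.3167, 0.3974, 0.3036]
tool_rot: [180.0, 0.2, 161.4]
force: [0.6, -0.3, -0.3]
grip_width: 0.0502
grasp_force: 0.0
```

Call:
apply_moves(
  moves=[
    [-0.17, -0.17, 0, 0, 0, 0, 0.57],
    [-0.34, -0.34, 0, 0, 0, 0, 0.57],
    [-0.51, -0.51, 0, 0, 0, 0, 0.57],
    [-0.68, -0.68, 0, 0, 0, 0, 0.57],
    [-0.86, -0.85, 0, 0, 0, 0, 0.57],
    [-0.86, -0.85, 0, 0, 0, 0, 0.57],
  ],
)

```text
time_s: 2.35
tool_pos: [0.4263, 0.1818, 0.3033]
tool_rot: [-180.0, 0.2, 161.3]
force: [0.6, 0.5, -0.2]
grip_width: 0.0497
grasp_force: 0.0
```

Call:
apply_moves(
  moves=[
    [-0.17, -0.17, 0, 0, 0, 0, 0.57],
    [-0.34, -0.34, 0, 0, 0, 0, 0.57],
    [-0.51, -0.51, 0, 0, 0, 0, 0.57],
    [-0.68, -0.68, 0, 0, 0, 0, 0.57],
    [-0.86, -0.85, 0, 0, 0, 0, 0.57],
    [-0.86, -0.85, 0, 0, 0, 0, 0.57],
  ],
)

```text
time_s: 2.95
tool_pos: [0.5357, -0.0333, 0.3028]
tool_rot: [-179.8, 0.2, 161.4]
force: [0.0, -1.2, -0.1]
grip_width: 0.0493
grasp_force: 0.0
```

Call:
apply_moves(
  moves=[
    [-0.17, -0.17, 0, 0, 0, 0.1, 0.57],
    [-0.34, -0.34, 0, 0, 0, 0.2, 0.57],
    [-0.51, -0.51, 0, 0, 0, 0.3, 0.57],
    [-0.68, -0.68, 0, 0, 0, 0.4, 0.57],
    [-0.86, -0.83, 0, 0, 0, 0.5, 0.57],
    [-0.86, -0.83, 0, 0, 0, 0.6, 0.57],
    [-0.86, -0.83, 0, 0, 0, 0.64, 0.57],
    [-0.86, -0.83, 0, 0, 0, 0.64, 0.57],
  ],
)

```text
time_s: 3.75
tool_pos: [0.6471, -0.236, 0.3015]
tool_rot: [-179.9, -0.0, 107.0]
force: [0.6, 1.1, 0.4]
grip_width: 0.0495
grasp_force: 0.0
```

Now a close look with the wrist camera before descending.

Run:
```python
from h import *
c=viewer.get_calibration('wrist'); save('wrist','w0.png'); print(c, env.get_obs()['tool_pos'])
p=[.5951,-.0617,1.8684]
Q=np.array([[-.119,0,.094],[-.176,-.06,.071],[-.176,.06,.071],[-.119,.055,.094],[-.119,-.055,.094],[-.0,.0,.075],[.0605,.066,.145],[.0605,.146,.145]])
print(proj(T(p,Q),c).round())
for d in masks_of('wrist','candle_centre')[:3]: print(d['conf'],d['location'],d['pixels'].sum())
```

```text
{'fov_y': 66.77194999835346, 'cx': 321.0425242233831, 'cy': 198.11920617970762, 'position': array([ 0.62305371, -0.15923773,  0.46380674]), 'orientation': array([-17.01814026,   0.07657255,  17.01387804])} [ 0.64702547 -0.23573826  0.30194297]
[[323. 121.]
 [369. 165.]
 [277. 165.]
 [277. 121.]
 [370. 121.]
 [323.  11.]
 [246. -94.]
 [152. -94.]]
0.91 [246.5, 219.3] 3093
0.8 [343.3, 258.9] 1276
0.76 [326.2, 117.7] 6295
```

View pics/w0.png

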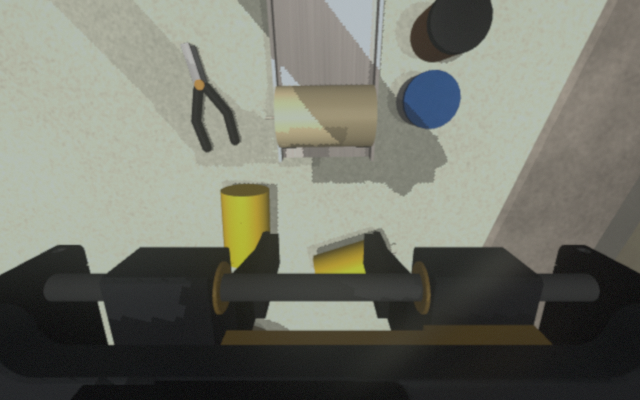

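The candle is at (326,117), 3–5 px off the prediction. The true gutter is therefore about 5 mm further uphill and 4 mm towards -y. I correct for that and descend behind the candle.

Call:
apply_moves(
  moves=[
    [0, 0.025, 0.2, 0, 0, 0, 0.57],
    [0, 0.025, 0.4, 0, 0, 0, 0.57],
    [0, 0.025, 0.6, 0, 0, 0, 0.57],
    [0, 0.025, 0.8, 0, 0, 0, 0.57],
    [0, 0.025, 0.9, 0, 0, 0, 0.57],
    [0, 0.025, 1.0, 0, 0, 0, 0.57],
    [0, 0.025, 1.0, 0, 0, 0, 0.57],
  ],
)

```text
time_s: 4.55
tool_pos: [0.6497, -0.2332, 0.0996]
tool_rot: [-179.8, -0.2, 107.2]
force: [-0.6, -0.1, -0.5]
grip_width: 0.05
grasp_force: 0.0
```

Call:
apply_moves(
  moves=[
    [0, 0, 0.04, 0, 0, 0, 0.57],
    [0, 0, 0.075, 0, 0, 0, 0.57],
    [0.03, 0, 0.075, 0, 0, 0, 0.57],
    [0.06, 0, 0.075, 0, 0, 0, 0.57],
    [0.075, 0, 0.075, 0, 0, 0, 0.57],
    [0.075, 0, 0.075, 0, 0, 0, 0.57],
  ],
)

```text
time_s: 5.15
tool_pos: [0.6472, -0.2202, 0.0881]
tool_rot: [179.9, -0.0, 107.1]
force: [0.2, 1.1, -0.1]
grip_width: 0.0496
grasp_force: 0.0
```

Run:
```python
from h import *
save('side','s1.png',(240,140,420,320),3.3)
for d in masks_of('top','candle_centre')[:0]: pass
viewer.read_camera('top')
for d in boxes_of('top','candle_centre')[:4]: print(d)
```

```text
{'location': [458.9, 164.1], 'conf': 0.6}
{'location': [446.0, 232.3], 'conf': 0.57}
{'location': [337.7, 174.8], 'conf': 0.53}
```

View pics/s1.png

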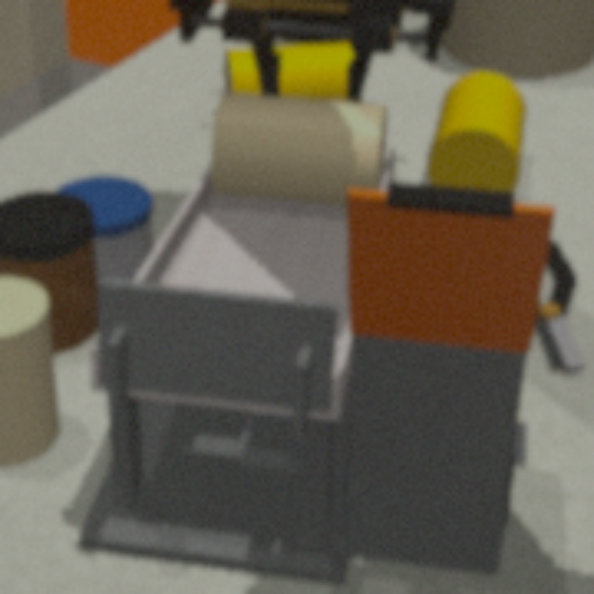

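The side view shows both fingers behind the candle at crop (270,80) and (355,80), centred on it. I start pushing slowly up the slope.

Call:
apply_moves(
  moves=[
    [0.02, 0, 0.01, 0, 0, 0, 0.57],
    [0.04, 0, 0.008, 0, 0, 0, 0.57],
    [0.06, 0, 0.005, 0, 0, 0, 0.57],
    [0.085, 0, 0.0, 0, 0, 0, 0.57],
    [0.11, 0, -0.005, 0, 0, 0, 0.57],
    [0.14, 0, -0.01, 0, 0, 0, 0.57],
    [0.17, 0, -0.014, 0, 0, 0, 0.57],
    [0.2, 0, -0.018, 0, 0, 0, 0.57],
    [0.23, 0, -0.022, 0, 0, 0, 0.57],
    [0.26, 0, -0.026, 0, 0, 0, 0.57],
    [0.29, 0, -0.031, 0, 0, 0, 0.57],
    [0.32, 0, -0.035, 0, 0, 0, 0.57],
    [0.35, 0, -0.039, 0, 0, 0, 0.57],
    [0.38, 0, -0.044, 0, 0, 0, 0.57],
    [0.41, 0, -0.048, 0, 0, 0, 0.57],
    [0.44, 0, -0.052, 0, 0, 0, 0.57],
    [0.47, 0, -0.056, 0, 0, 0, 0.57],
    [0.5, 0, -0.06, 0, 0, 0, 0.57],
    [0.52, 0, -0.063, 0, 0, 0, 0.57],
    [0.53, 0, -0.065, 0, 0, 0, 0.57],
  ],
)

```text
time_s: 7.35
tool_pos: [0.6157, -0.1191, 0.1006]
tool_rot: [180.0, -0.0, 107.1]
force: [0.7, -0.3, 0.9]
grip_width: 0.0493
grasp_force: 0.7
```

Run:
```python
from h import *
o=env.get_obs();print(o['tool_pos'],o['force'])
a=viewer.read_camera('side')[130:330,240:420]; b=viewer.read_camera('top')[130:330,190:410]
a=cv2.resize(a,None,fx=1.8,fy=2);b=cv2.resize(b,None,fx=2,fy=2)
cv2.imwrite('pics/c2.png',np.hstack([a,b])[:,:,::-1])
```

```text
[ 0.61571934 -0.11908491  0.10056331] [ 0.70167847 -0.29940156  0.85392271]
```

View pics/c2.png

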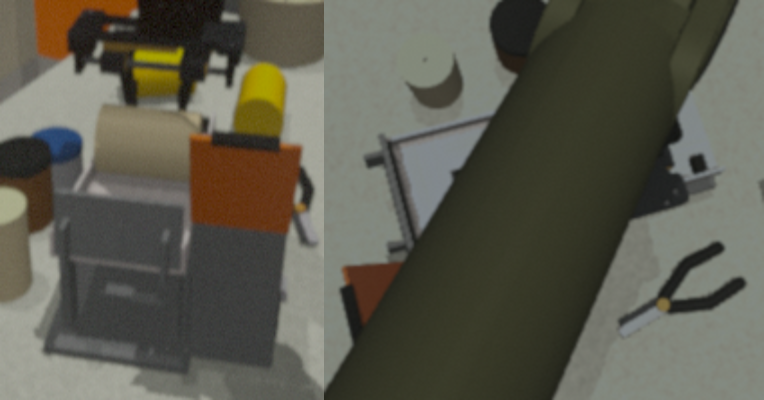

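Candle rolls straight; continue.

Call:
apply_moves(
  moves=[
    [0.02, 0, -0.003, 0, 0, 0, 0.57],
    [0.05, 0, -0.007, 0, 0, 0, 0.57],
    [0.08, 0, -0.011, 0, 0, 0, 0.57],
    [0.11, 0, -0.016, 0, 0, 0, 0.57],
    [0.14, 0, -0.02, 0, 0, 0, 0.57],
    [0.17, 0, -0.024, 0, 0, 0, 0.57],
    [0.2, 0, -0.028, 0, 0, 0, 0.57],
    [0.23, 0, -0.032, 0, 0, 0, 0.57],
    [0.26, 0, -0.037, 0, 0, 0, 0.57],
    [0.29, 0, -0.041, 0, 0, 0, 0.57],
    [0.32, 0, -0.045, 0, 0, 0, 0.57],
    [0.35, 0, -0.049, 0, 0, 0, 0.57],
    [0.38, 0, -0.054, 0, 0, 0, 0.57],
    [0.41, 0, -0.058, 0, 0, 0, 0.57],
    [0.44, 0, -0.062, 0, 0, 0, 0.57],
    [0.47, 0, -0.066, 0, 0, 0, 0.57],
    [0.5, 0, -0.07, 0, 0, 0, 0.57],
    [0.53, 0, -0.075, 0, 0, 0, 0.57],
    [0.55, 0, -0.078, 0, 0, 0, 0.57],
    [0.55, 0, -0.078, 0, 0, 0, 0.57],
  ],
)

```text
time_s: 9.45
tool_pos: [0.5833, -0.0133, 0.1161]
tool_rot: [-180.0, -0.1, 107.1]
force: [-0.2, 0.5, 0.5]
grip_width: 0.0494
grasp_force: 0.0
```

Run:
```python
from h import *
o=env.get_obs();print(o['tool_pos'],o['force'],o['grasp_force'])
c=viewer.get_calibration('wrist');a=viewer.read_camera('wrist')[60:400,80:560]; b=viewer.read_camera('side')[150:320,240:420]
cv2.imwrite('pics/c3.png',np.hstack([a,cv2.resize(b,(320,340))])[:,:,::-1])
p=[.5951,-.0617,1.8684]
print(proj(T(p,np.array([[.109,0,.126],[.144,-.06,.15],[.144,.06,.15]])),c))
```

```text
[ 0.58334977 -0.01334697  0.11610392] [-0.23970066  0.47016121  0.46240171] 0.0
[[316.63916783 149.36361112]
 [468.7271861   68.16885774]
 [162.12161247  68.10587079]]
```

View pics/c3.png

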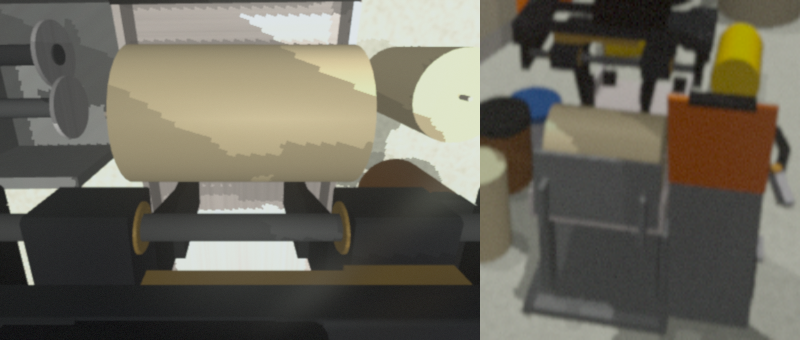

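The candle is about 20 mm short of the stop at wrist crop (242,112). I creep on in small steps and watch the force.

Call:
apply_moves(
  moves=[
    [0.01, 0, -0.001, 0, 0, 0, 0.57],
    [0.02, 0, -0.003, 0, 0, 0, 0.57],
    [0.03, 0, -0.004, 0, 0, 0, 0.57],
    [0.04, 0, -0.006, 0, 0, 0, 0.57],
    [0.05, 0, -0.007, 0, 0, 0, 0.57],
    [0.06, 0, -0.008, 0, 0, 0, 0.57],
    [0.06, 0, -0.008, 0, 0, 0, 0.57],
  ],
)

```text
time_s: 10.25
tool_pos: [0.5799, -0.0024, 0.1177]
tool_rot: [-180.0, -0.0, 107.1]
force: [0.2, -0.1, -1.3]
grip_width: 0.0494
grasp_force: 0.0
```

Call:
apply_moves(
  moves=[
    [0.005, 0, -0.001, 0, 0, 0, 0.57],
    [0.01, 0, -0.001, 0, 0, 0, 0.57],
    [0.01, 0, -0.001, 0, 0, 0, 0.57],
  ],
)

```text
time_s: 10.55
tool_pos: [0.5795, -0.0012, 0.1179]
tool_rot: [180.0, -0.0, 107.0]
force: [-0.8, 0.5, -0.2]
grip_width: 0.0495
grasp_force: 0.0
```

```bash
cat > m.py <<'E'
from h import *
o=env.get_obs();print(o['tool_pos'],o['force'],o['grasp_force'])
viewer.read_camera('wrist')
d=[d for d in masks_of('wrist','candle_centre') if d['conf']>.3]
for e in d[:2]:
    r,c=np.nonzero(e['pixels']);m=(c>280)&(c<360);print(e['conf'],e['location'],r[m].min() if m.any() else None,r[m].max() if m.any() else None)
E
python3 m.py
```

```text
[ 0.57945253 -0.00115967  0.11793653] [-0.78134134  0.49051282 -0.19447626] 0.0002963164843095001
0.62 [322.6, 176.1] 105 242
```

Call:
apply_moves(
  moves=[
    [0.005, 0, -0.001, 0, 0, 0, 0.57],
    [0.01, 0, -0.001, 0, 0, 0, 0.57],
    [0.01, 0, -0.001, 0, 0, 0, 0.57],
  ],
)

```text
time_s: 10.95
tool_pos: [0.5791, 0.0003, 0.1183]
tool_rot: [180.0, 0.0, 107.0]
force: [0.3, -0.8, 0.4]
grip_width: 0.0495
grasp_force: 0.7
```

Call:
apply_moves(
  moves=[
    [0.005, 0, -0.001, 0, 0, 0, 0.57],
    [0.01, 0, -0.001, 0, 0, 0, 0.57],
    [0.01, 0, -0.001, 0, 0, 0, 0.57],
  ],
)

```text
time_s: 11.25
tool_pos: [0.5783, 0.0027, 0.1184]
tool_rot: [180.0, -0.0, 107.0]
force: [0.3, -1.4, 1.7]
grip_width: 0.0496
grasp_force: 0.6
```

```bash
python3 m.py
```

```text
[0.578304   0.00274825 0.11836178] [ 0.27300622 -1.42765689  1.65709712] 0.5613714409992099
0.94 [321.2, 174.2] 107 242
```

Call:
apply_moves(
  moves=[
    [0.005, 0, -0.001, 0, 0, 0, 0.57],
    [0.01, 0, -0.001, 0, 0, 0, 0.57],
    [0.01, 0, -0.001, 0, 0, 0, 0.57],
  ],
)

```text
time_s: 11.65
tool_pos: [0.578, 0.0037, 0.1187]
tool_rot: [180.0, 0.1, 107.0]
force: [1.4, -3.0, 0.6]
grip_width: 0.0497
grasp_force: 1.6
```

Call:
apply_moves(
  moves=[
    [0.005, 0, -0.001, 0, 0, 0, 0.57],
    [0.01, 0, -0.001, 0, 0, 0, 0.57],
    [0.01, 0, -0.001, 0, 0, 0, 0.57],
  ],
)

```text
time_s: 11.95
tool_pos: [0.578, 0.004, 0.119]
tool_rot: [179.9, 0.2, 107.0]
force: [2.9, -6.2, -1.5]
grip_width: 0.0493
grasp_force: 3.4
```

```bash
python3 m.py
```

```text
[0.57797505 0.00398412 0.11895728] [ 2.89969531 -6.22894013 -1.48577325] 3.434720984660089
0.87 [323.1, 176.0] 111 242
```

The force rose to 7 N and the TCP stalled, so the candle is against the stop. I back off gently and look.

Call:
apply_moves(
  moves=[
    [-0.01, 0, 0.001, 0, 0, 0, 0.57],
    [-0.02, 0, 0.002, 0, 0, 0, 0.57],
    [-0.04, 0, 0.003, 0, 0, 0, 0.57],
    [-0.08, 0, 0.0, 0, 0, 0, 0.57],
    [-0.14, 0, 0.0, 0, 0, 0, 0.57],
    [-0.2, 0, 0.0, 0, 0, 0, 0.57],
    [-0.25, 0, -0.05, 0, 0, 0, 0.57],
    [-0.25, 0, -0.2, 0, 0, 0, 0.57],
    [-0.25, 0, -0.4, 0, 0, 0, 0.57],
    [-0.25, 0, -0.5, 0, 0, 0, 0.57],
    [-0.25, 0, -0.5, 0, 0, 0, 0.57],
  ],
)

```text
time_s: 13.15
tool_pos: [0.5941, -0.043, 0.2231]
tool_rot: [179.6, 0.1, 106.9]
force: [0.6, -0.3, -0.7]
grip_width: 0.0495
grasp_force: 0.0
```

Run:
```python
from h import *
c=viewer.get_calibration('wrist')
a=viewer.read_camera('wrist'); cv2.imwrite('pics/c4.png',a[:,:,::-1])
p=[.5951,-.0617,1.8684]
print(env.get_obs()['tool_pos'])
for dx in (0,.004): print(proj(T(p,np.array([[.109+dx,0,.126],[.109+dx-.035,0,.12],[.0605+dx,.066,.145],[.0605+dx,.146,.145],[.156+dx,.106,.146]])),c).round())
print([(d['conf'],d['location']) for d in boxes_of('wrist','catch')])
```

```text
[ 0.59294813 -0.04258419  0.22089001]
[[315.  92.]
 [316. 135.]
 [232. 156.]
 [131. 156.]
 [162.  19.]]
[[315.  86.]
 [316. 130.]
 [232. 150.]
 [130. 151.]
 [161.  13.]]
[(0.52, [317.8, 142.4])]
```

View pics/c4.png

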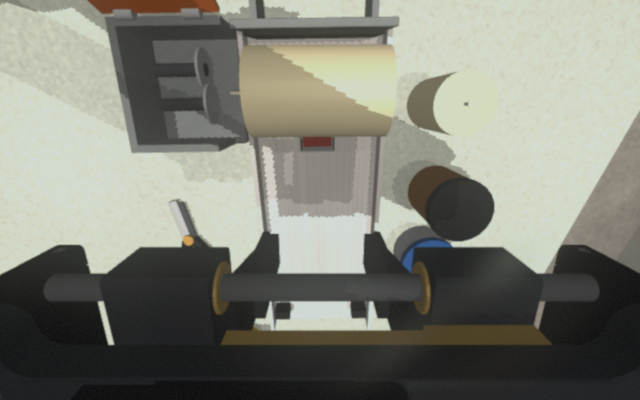

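The candle rests at the stop, silhouette rows 44–135, with the red catch visible behind it at (318,142). It stays put with the fingers off. Next is the guard: I rise, close the fingers and go over to its uphill side.

Call:
apply_moves(
  moves=[
    [0, 0, -0.2, 0, 0, 0, 0.57],
    [0, 0, -0.4, 0, 0, 0, 0.3],
    [0, 0, -0.55, 0, 0, 0, 0],
    [0.17, -0.09, -0.55, 0, 0, 0, 0],
    [0.34, -0.18, -0.55, 0, 0, 0, 0],
    [0.52, -0.27, -0.55, 0, 0, 0, 0],
    [0.7, -0.36, -0.55, 0, 0, 0, 0],
    [0.86, -0.45, -0.55, 0, 0, 0, 0],
    [1.0, -0.52, -0.55, 0, 0, 0, 0],
    [1.0, -0.52, -0.55, 0, 0, 0, 0],
  ],
)

```text
time_s: 14.25
tool_pos: [0.4306, 0.123, 0.3276]
tool_rot: [-179.8, -0.1, 107.5]
force: [-0.4, 1.0, 0.6]
grip_width: 0.0007
grasp_force: 0.0
```

Call:
apply_moves(
  moves=[
    [0.05, 0, 0, 0, 0, 0, 0],
    [0.1, 0, 0, 0, 0, 0, 0],
    [0.1, 0, 0, 0, 0, 0, 0],
  ],
)

```text
time_s: 14.55
tool_pos: [0.4278, 0.1394, 0.3282]
tool_rot: [-179.9, 0.0, 107.1]
force: [-0.1, 0.4, 0.5]
grip_width: -0.0003
grasp_force: 0.0
```

Run:
```python
from h import *
p=np.array([.5968,-.0570,1.8684])
t=env.get_obs()['tool_pos'];d=t-np.r_[p[:2],0];a=p[2]
print(t,'local',d[0]*np.cos(a)+d[1]*np.sin(a),-d[0]*np.sin(a)+d[1]*np.cos(a))
cs=viewer.get_calibration('side')
b=viewer.read_camera('side')[100:340,220:460];w=viewer.read_camera('wrist')
cv2.imwrite('pics/c5.png',np.hstack([cv2.resize(b,(400,400)),cv2.resize(w[:, 120:520],(400,400))])[:,:,::-1])
for g in (1.7,1.8,1.9,1.95):
    e=T(p,[[.156-.099*np.cos(g),.106,.146+.099*np.sin(g)]]);print(g,(proj(e,cs)-[220,100])*400/240)
print((proj([t],cs)-[220,100])*400/240)
```

```text
[0.42783248 0.13943257 0.3282012 ] local 0.23734412850213532 0.10394009888932365
1.7 [[259.01566217 147.29124941]]
1.8 [[258.09159168 154.75371753]]
1.9 [[257.06846121 163.37183702]]
1.95 [[256.52295456 168.09166074]]
[[258.92671405  81.10237902]]
```

View pics/c5.png

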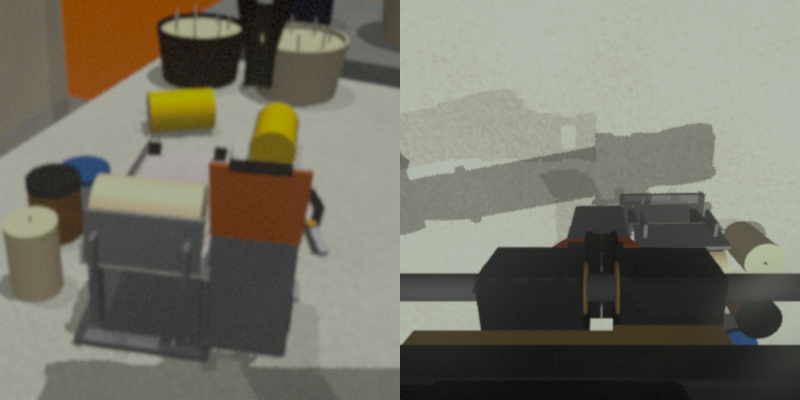

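The side view shows the guard edge at crop (262,165), so it stands open at about 1.9 rad. The fingers are above and uphill of it. I descend, then sweep an arc downhill.

Call:
apply_moves(
  moves=[
    [0, 0, 0.2, 0, 0, 0, 0],
    [0, 0, 0.4, 0, 0, 0, 0],
    [0, 0, 0.52, 0, 0, 0, 0],
    [0, 0, 0.575, 0, 0, 0, 0],
    [0, 0, 0.575, 0, 0, 0, 0],
  ],
)

```text
time_s: 15.15
tool_pos: [0.4276, 0.1376, 0.2128]
tool_rot: [-179.9, 0.1, 107.0]
force: [-0.4, 0.4, -0.1]
grip_width: 0.0003
grasp_force: 0.0
```

Call:
apply_moves(
  moves=[
    [-0.05, 0, 0, 0, 0, 0, 0],
    [-0.1, 0, 0, 0, 0, 0, 0],
    [-0.15, 0, 0, 0, 0, 0, 0],
    [-0.2, 0, 0, 0, 0, 0, 0],
    [-0.25, 0, 0, 0, 0, 0, 0],
    [-0.3, 0, 0, 0, 0, 0, 0],
    [-0.36, 0, 0, 0, 0, 0, 0],
    [-0.42, 0, 0, 0, 0, 0, 0],
    [-0.48, 0, 0.005, 0, 0, 0, 0],
    [-0.54, 0, 0.035, 0, 0, 0, 0],
    [-0.585, 0, 0.07, 0, 0, 0, 0],
    [-0.62, 0, 0.11, 0, 0, 0, 0],
    [-0.65, 0, 0.15, 0, 0, 0, 0],
    [-0.67, 0, 0.19, 0, 0, 0, 0],
    [-0.69, 0, 0.23, 0, 0, 0, 0],
    [-0.7, 0, 0.27, 0, 0, 0, 0],
    [-0.705, 0, 0.3, 0, 0, 0, 0],
    [-0.705, 0, 0.32, 0, 0, 0, 0],
    [-0.705, 0, 0.33, 0, 0, 0, 0],
    [-0.705, 0, 0.33, 0, 0, 0, 0],
  ],
)

```text
time_s: 17.15
tool_pos: [0.469, 0.0034, 0.1501]
tool_rot: [-179.9, -0.1, 107.0]
force: [-9.2, -2.2, 22.3]
grip_width: 0.0006
grasp_force: 10.9
```

Pressing with 22 N at z = 0.150, so the guard lies flat on the head. I retreat upward and check.

Call:
apply_moves(
  moves=[
    [0, 0, -0.03, 0, 0, 0, 0],
    [0, 0, -0.1, 0, 0, 0, 0],
    [-0.1, 0, -0.3, 0, 0, 0, 0],
    [-0.3, 0, -0.5, 0, 0, 0, 0],
    [-0.5, 0, -0.7, 0, 0, 0, 0],
    [-0.7, 0, -0.7, 0, 0, 0, 0],
    [-0.7, 0, -0.7, 0, 0, 0, 0],
    [-0.7, 0, -0.7, 0, 0, 0, 0],
  ],
)

```text
time_s: 17.95
tool_pos: [0.5101, -0.1312, 0.2876]
tool_rot: [-180.0, 0.0, 106.9]
force: [0.6, 0.5, 0.2]
grip_width: 0.0003
grasp_force: 0.0
```

Run:
```python
from h import *
print(env.get_obs()['tool_pos'],env.get_obs()['force'])
b=viewer.read_camera('side')[130:330,220:440];w=viewer.read_camera('wrist')
cv2.imwrite('pics/c6.png',np.hstack([cv2.resize(b,(360,400)),w[:, 80:520]])[:,:,::-1])
```

```text
[ 0.51013715 -0.13121577  0.28756442] [0.62195369 0.47755424 0.22189945]
```

View pics/c6.png

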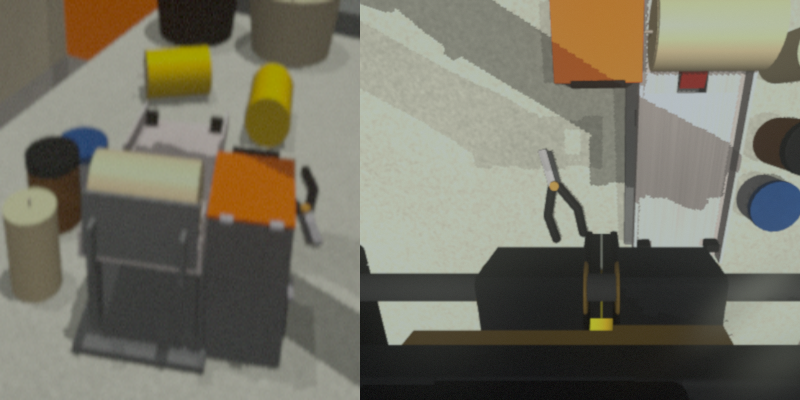

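The guard lies flat on the head, orange at (250,185) in the side view. The candle is still home with the red catch behind it at (693,80), and the bystanders have not moved. I hand in.

```bash
python3 -c "
from cell import env
print(env.sign_off())"
```

```text
the job is handed in; nothing more can be done
None
```

I rolled the candle to the end stop, where it stays with the red catch behind it, pushed the guard shut, left the bystanders in place, and handed the job in at about 18 s of the 56 s allowed; sign-off gave no verdict.

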